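# Push a stuck resin sample out of its embedding mould

## Task

A cast resin sample puck is stuck in the round white mould. Take the long knock-out pin with the tall round handle from the punch rack, put it through the access hole in the top of the round mould and press it down until its collar rests on the mould, so that the puck drops out into the tray below. Leave the pin standing in the hole and let go of it.

Things in the scene. Friction and masses are not known exactly. Their poses are not given: they have to be found in the camera images.
- pin: Long knock-out pin, 0.14 kg, upright in the rack: straight round aluminium handle 24 mm across, 5 to 55 mm above the origin; steel collar 46 mm across, 5 mm thick; shaft 10 mm across, 40 mm long, pointing down. Origin: centre of the collar's underside, z up the handle. Neighbours too short for the job: a punch with a low square 26 mm handle, a stamp with a wooden mushroom knob.
- rack: Fixed open wooden punch rack, 70 mm (its x) by 220 mm (its y), 60 mm high, with three 24 mm holes in a row along its y, 70 mm apart, one at its centre. The punches' collars rest on its top; which punch stands in which hole varies. Origin: centre of its underside, z up.
- round_stand: Fixed stand: ROUND white mould, 60 mm across, between two posts (along its y) over a 130 mm square tray, cork floor 10 mm up. Origin: centre of the underside, z up. Mould's flat top 92 mm up, lower edge 62 mm, open below; central access hole 26 mm across through the 6 mm back, straight above the origin. Posts no higher than the mould. A like stand with a SQUARE mould is empty, not part of the job.
- puck: Amber resin puck, 39 mm across, 30 mm high, tapered foot, 45 g, gripped in the round mould by three spring plungers; its top lies against the mould's back, its foot sticks out 6 mm below. Origin: centre of its foot. It needs a push of about 8 to 20 N over some 20 mm, then falls free onto the tray's cork floor.

How it is judged:
By the outcome, as a careful person would: the job done as asked, in the order asked, and still so for the second after the job is handed in, with the robot touching nothing.
It also fails if it takes over 45 s, if anything falls off the work surface, if the arm or the gripper's body presses on something with over 40 N, if the wrist force passes 120 N, or if a joint passes its speed limit or range.

## Robot

A 6-joint arm with a two-finger parallel gripper is mounted at the origin on the work surface. World frame = base frame: x ahead of the robot, y to its left, z up, the work surface at z = 0. Lengths are in mm, angles in rad, forces in N, time in s.
With the tool pointing down it reaches from about 400 to 825 mm from the base axis. Payload 7 kg.
Tool frame: the origin (TCP) lies at the very end of the fingers, on their centre line; the grasp point (between the pads) lies 19 mm behind it; z points along the fingers, y is the direction in which the jaws open and shut (so a half turn about z gives the same grasp; the last joint's range is limited). The gripper opens to 88 mm and grips with 3 to 60 N. Pads are 19 mm wide; open, the fingers measure 130 mm over their backs; the gripper's body (78 mm by 193 mm) begins 47 mm behind the grasp point.
Start: joints at [1.613, 0.359, 0.012, 0, -1.224, -0.288], TCP at [164.26, 654.686, 202.261] pointing down, gripper open.
Joint ranges: [-3.07, 3.07], [-1.43, 2.12], [-1.02, 1.25], [-3.03, 1.67], [-3.05, -0], [-3.03, 3.03]. Speed limits (rad/s): [2.39, 2.39, 3.01, 3.14, 3.14, 3.14].

## Interface

Orientations are given as a unit quaternion [x, y, z, w].
In Python, from plant import bot gives the robot as it stands. Calls block until the motion is done:
- bot.move_ptp(position, orientation): joint-space move of the TCP to a pose.
- bot.line_to(position, velocity=150, ori=None): straight line of the TCP; ori=None keeps the orientation; velocity is the mean speed in mm/s.
- bot.move_joints(angles): joint-space move.
- bot.move_gripper(opening, force=None): finger opening in mm; force is the grip in N (None keeps the last); returns when the fingers have stopped.
- bot.pause(seconds).
- bot.solve_ik(position, orientation): joint angles nearest the present ones, or None.
- bot.read_state(): the state.
- bot.camera(name): name is "scene" or "side" or "wrist"; returns the picture (480x640x3 uint8, red, green, blue); there is no depth.
- bot.get_calibration(name): a dict with "fx", "fy", "cx", "cy" (pixels), "distortion" ([k1, k2, p1, p2, k3] as OpenCV has them; the pictures are not rectified), "view" (4x4, takes a point from world to camera coordinates); the wrist camera has in their place "T_tool_cam" (4x4, takes a point from camera to tool coordinates, whose origin is the TCP and whose axes are the flange's). Camera axes: x right, y up, looking along -z (the intrinsics and any distortion apply to the point x, -y, -z); pixel columns grow to the right and rows downward; lengths in mm; the calibration is good to about 2 mm. A picture is of the moment at which its call begins: read the wrist's pose just before it. get_calibration takes no time and is no camera call.
A pose or a line that the arm cannot do raises bot.Unreachable and nothing moves.
- bot.close_job(): hands the job in, once; it reports no verdict.
The state is a dict: "t": time; "joint_pos": joint angles; "qvel": joint speeds; "tau": joint torques, N m; "tcp_pos": TCP position; "eef_rot": TCP orientation; "contact_force": force on the tool from outside, world axes, zero at the start; "moment": the same for the moment, N m; "width": finger opening in mm.
Only numpy, scipy, OpenCV 4.12 (cv2) and the standard library are available. Lean on these libraries where they do the work, as an engineer would, in place of code of your own. Each camera call takes 0.05 s, during which the arm holds its last target. There are 200 camera calls.

## Working session

There is one attempt and no reset: what is moved stays moved. The work goes in short steps, each a Python script; the robot and the scene stay as the last script left them, time stands still between calls to the robot, and variables do not carry over. Pictures are saved under pics/ and viewed, about 8 in all and at most 12, crops included, and the job is handed in when it is done.

```bash
ls; mkdir -p pics
python3 - <<'E'
from plant import bot
import cv2,numpy as np
for n in ["scene","side","wrist"]:
    im=bot.camera(n); cv2.imwrite(f"pics/{n}0.png",im[:,:,::-1])
    c=bot.get_calibration(n); print(n,{k:np.round(v,4).tolist() for k,v in c.items()})
s=bot.read_state(); print(s)
E
```

```text
pics
scene {'fx': 570.4832, 'fy': 570.4832, 'cx': 307.4664, 'cy': 241.4326, 'distortion': [-0.1193, 0.0, 0.0, 0.0, 0.0], 'view': [[-0.3686, 0.9294, -0.02, 202.3426], [-0.6784, -0.2543, 0.6893, 295.3923], [0.6355, 0.2677, 0.7242, -1319.1623], [0.0, 0.0, 0.0, 1.0]]}
side {'fx': 519.8763, 'fy': 519.8763, 'cx': 325.803, 'cy': 238.2771, 'distortion': [-0.1194, 0.0, 0.0, 0.0, 0.0], 'view': [[-0.9451, -0.3268, -0.0021, 486.9169], [0.2217, -0.6458, 0.7306, -138.369], [-0.2401, 0.69, 0.6828, -775.7431], [0.0, 0.0, 0.0, 1.0]]}
wrist {'fx': 351.2854, 'fy': 351.2854, 'cx': 316.5915, 'cy': 236.1787, 'distortion': [-0.0661, 0.0, 0.0, 0.0, 0.0], 'T_tool_cam': [[0.0004, 0.9601, 0.2797, 74.9582], [1.0, -0.0005, 0.0001, -0.4395], [0.0003, 0.2797, -0.9601, -183.1325], [0.0, 0.0, 0.0, 1.0]]}
{'t': 0.15, 'joint_pos': array([ 1.61309575e+00,  3.59236999e-01,  1.13184688e-02, -2.40435302e-04,
       -1.22412492e+00, -2.88116050e-01]), 'qvel': array([-0.0013418 , -0.00224036,  0.00304583,  0.0014182 ,  0.00038266,
        0.00140542]), 'tau': array([-1.40408556e-03, -5.83274674e+01,  2.93292654e+01,  7.00122491e+00,
        8.75126658e-03, -1.12584403e-04]), 'tcp_pos': array([164.18624723, 654.33236864, 201.55242371]), 'eef_rot': array([ 9.92451060e-01, -1.22639680e-01, -8.95187657e-06,  6.33661881e-04]), 'contact_force': array([-0.12321039,  0.56875503, -0.68646498]), 'moment': array([ 0.00506754, -0.02375437, -0.03959649]), 'width': 87.58609584063538}
```

View pics/scene0.png

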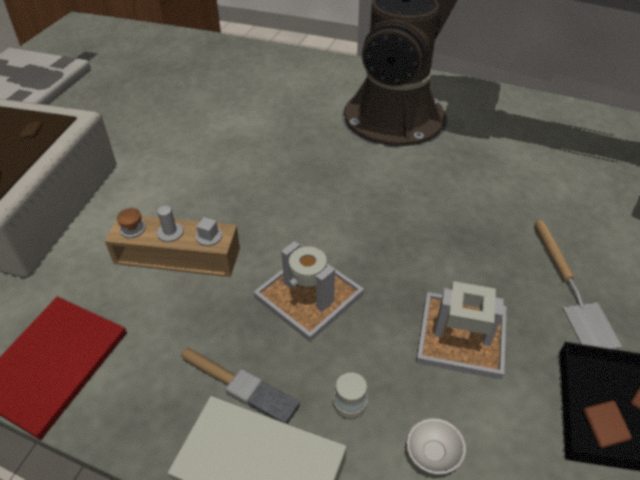

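View pics/side0.png

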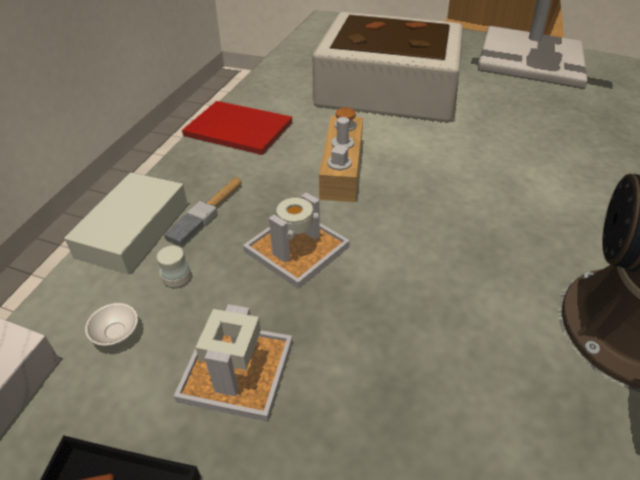

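Scene view: the pin, with its tall round handle, stands in the middle hole at about (168,222). The round mould's hole is at about (308,262). In the side view they are at (343,130) and (295,210). I'll zoom in on both in one mosaic.

```bash
cat > h.py <<'E'
import numpy as np, cv2
from plant import bot
from scipy.spatial.transform import Rotation as R
def M(c):
    return np.array([[c['fx'],0,c['cx']],[0,c['fy'],c['cy']],[0,0,1.]]), np.array(c['distortion'])
def view(name,st=None):
    c=bot.get_calibration(name)
    if name!='wrist': return c,np.array(c['view'])
    T=np.eye(4);T[:3,:3]=R.from_quat(st['eef_rot']).as_matrix();T[:3,3]=st['tcp_pos']
    return c,np.linalg.inv(T@np.array(c['T_tool_cam']))
F=np.diag([1.,-1,-1])
def ray(name,px,st=None):
    c,V=view(name,st);K,D=M(c)
    u=cv2.undistortPoints(np.array([[px]],float),K,D)[0,0]
    d=V[:3,:3].T@F@np.array([u[0],u[1],1]); return -V[:3,:3].T@V[:3,3], d/np.linalg.norm(d)
def onz(name,px,z,st=None):
    o,d=ray(name,px,st); return o+d*(z-o[2])/d[2]
def proj(name,P,st=None):
    c,V=view(name,st);K,D=M(c)
    p=(np.asarray(P,float).reshape(-1,3)@V[:3,:3].T+V[:3,3])@F
    return cv2.projectPoints(p,np.zeros(3),np.zeros(3),K,D)[0][:,0]
def tri(rs):
    A=sum(np.eye(3)-np.outer(d,d) for o,d in rs);b=sum((np.eye(3)-np.outer(d,d))@o for o,d in rs)
    return np.linalg.solve(A,b)
E
python3 - <<'E'
from h import *
a=cv2.imread('pics/scene0.png');b=cv2.imread('pics/side0.png')
def c(i,x,y,w=100,h=75,s=4): return cv2.resize(i[y:y+h,x:x+w],None,fx=s,fy=s,interpolation=cv2.INTER_CUBIC)
m=np.vstack([np.hstack([c(a,120,195),c(a,260,230)]),np.hstack([c(b,295,105),c(b,245,185)])])
cv2.imwrite('pics/mos.png',m)
print('hole',onz('scene',(308,261),92),onz('side',(295,210),92))
print('pin top',onz('scene',(165,209),115),onz('side',(343,121),115))
for p in [(108,235),(240,225)]:print(onz('scene',p,60))
E
```

```text
hole [569.61288727  11.09507394  92.        ] [563.38023435  12.43642223  92.        ]
pin top [ 565.00680933 -246.50238268  115.        ] [ 563.46397851 -242.11938577  115.        ]
[ 610.61337656 -348.96580972   60.        ]
[ 507.27729611 -141.57289501   60.        ]
```

View pics/mos.png

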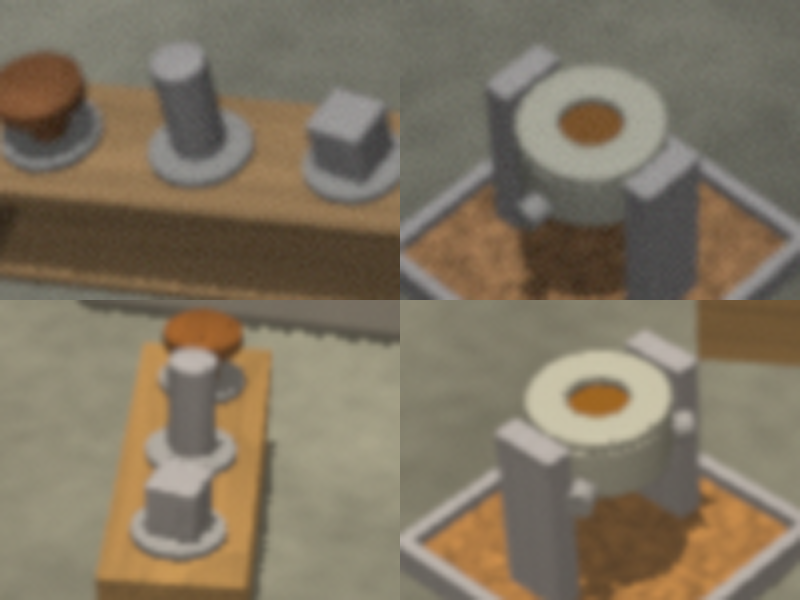

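The mosaic shows the pin's handle top at scene (165,210) and side (343,120). The mould hole is at scene (307.5,260.5) and side (294.5,209.5), with the amber puck visible through it. I'll refine with the wrist camera above both.

```bash
cat >> h.py <<'E'
def down(yaw): # tool y axis at world angle yaw (mod pi), z down
    y=np.array([np.cos(yaw),np.sin(yaw),0]);z=np.array([0,0,-1.]);x=np.cross(y,z)
    return R.from_matrix(np.c_[x,y,z]).as_quat()
E
python3 - <<'E'
from h import *
pin=tri([ray('scene',(165,210.2)),ray('side',(343,120))]);hole=tri([ray('scene',(307.5,260.5)),ray('side',(294.5,209.5))])
a=onz('scene',(132.5,227.5),63);b=onz('scene',(208,236.3),63)
d=b-a;ya=np.arctan2(d[1],d[0]);print(pin,hole,np.linalg.norm(d),ya)
a2=onz('side',(345.5,149.5-0),63)
for yaw in (ya+np.pi/2,ya-np.pi/2):
    q=down(yaw);print(yaw,bot.solve_ik([*pin[:2],250],q),bot.solve_ik([*hole[:2],250],q))
x=lambda yaw:R.from_quat(down(yaw)).as_matrix()[:,0]
best=min((ya+np.pi/2,ya-np.pi/2),key=lambda w:abs(bot.solve_ik([*pin[:2],250],down(w))[5]))
print('best',best)
for n,p in (('hole',hole),('pin',pin)):
    bot.move_ptp([*(p[:2]+(0 if n=='pin' else -0)),250],down(best));bot.pause(.3)
    s=bot.read_state();im=bot.camera('wrist');cv2.imwrite(f'pics/w_{n}.png',im[:,:,::-1])
    np.savez(f'{n}.npz',tcp_pos=s['tcp_pos'],eef_rot=s['eef_rot'])
    print(n,s['t'],s['tcp_pos'],proj('wrist',[p],s))
    bot_im=im
i=[cv2.resize(cv2.imread(f'pics/w_{n}.png'),(400,300),interpolation=cv2.INTER_AREA) for n in('hole','pin')]
cv2.imwrite('pics/w.png',np.hstack(i))
E
```

```text
[ 565.41500625 -247.00744519  113.40579482] [566.12263073   8.62208868  88.95037931] 139.13645822042216 1.7733654586857563
3.3441617854806527 [-0.09578448  0.23789904 -0.04883321  0.         -1.28406407  0.29835361] [ 0.36082391  0.15203487 -0.15727286  0.         -1.2614886  -0.15825477]
0.2025691318908598 [-0.09578448  0.23789904 -0.04883321  0.         -1.28406407 -2.84323904] [ 0.36082391  0.15203487 -0.15727286  0.         -1.2614886   2.98333788]
best 3.3441617854806527
hole 3.1417 [566.13703974   8.93250878 249.94019613] [[316.29687635 211.47779493]]
pin 4.4917 [ 565.77525978 -245.99118014  250.17461271] [[316.85834256 216.33699182]]
```

View pics/w.png

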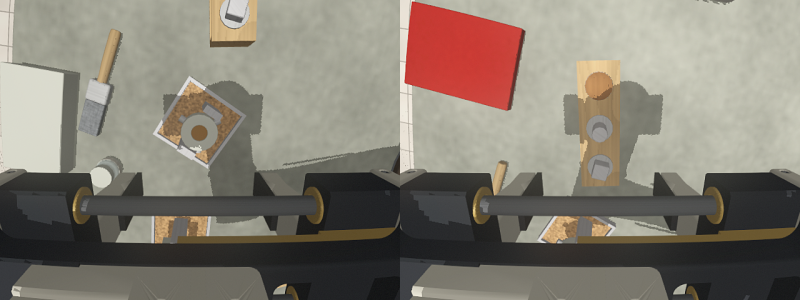

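The wrist views put the hole at about (318,211), near the predicted (316,211), and the pin near (320,206). I need a closer look.

Run:
```python
import cv2,numpy as np
c=lambda n:cv2.resize(cv2.imread(f'pics/w_{n}.png')[165:265,270:370],None,fx=4,fy=4,interpolation=cv2.INTER_CUBIC)
cv2.imwrite('pics/wc.png',np.hstack([c('hole'),c('pin')]))
```

```text
(no output)
```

View pics/wc.png

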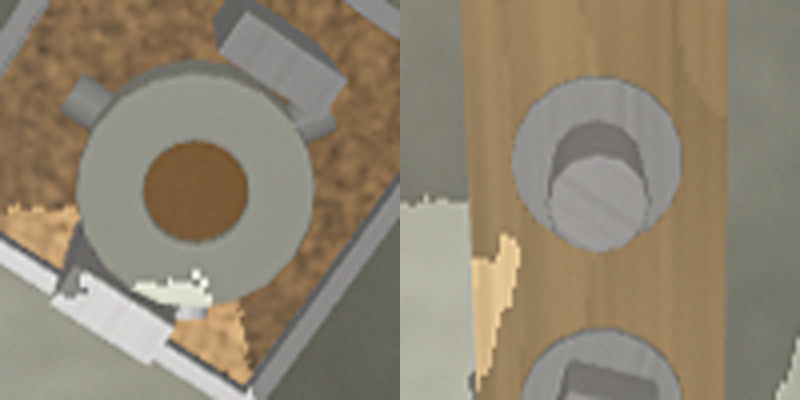

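Run:
```python
from h import *
sh=dict(np.load('hole.npz'));sp=dict(np.load('pin.npz'))
h=onz('wrist',(319,212.5),92,sh);print('hole',h)
t=onz('wrist',(320,215.75),115,sp);c=onz('wrist',(319.3,205),65,sp);print('pin',t,c)
ht=tri([ray('scene',(307.5,260.5)),ray('side',(294.5,209.5)),ray('wrist',(319,212.5),sh)]);print(ht)
p=(t+c)[:2]/2;q=down(3.344)
print('goal',p)
bot.move_ptp([*p,180],q);bot.line_to([*p,79],80)
s=bot.read_state();print(s['contact_force'])
bot.move_gripper(18,force=60);s=bot.read_state();print(s['width'],s['tcp_pos'],s['contact_force'],s['t'])
np.savez('goal.npz',h=h,q=q,p=p,zg=s['tcp_pos'][2])
bot.line_to([*p,200],100);bot.pause(.2)
s=bot.read_state();print(s['width'],s['tcp_pos'],s['contact_force'],s['t'])
im=bot.camera('side');a=bot.camera('scene')
x,y=proj('side',[s['tcp_pos']])[0].astype(int);X,Y=proj('scene',[s['tcp_pos']])[0].astype(int);print(x,y,X,Y)
f=lambda i,x,y:cv2.resize(i[max(y-60,0):max(y-60,0)+130,max(x-65,0):max(x-65,0)+130],(400,400),interpolation=cv2.INTER_CUBIC)
cv2.imwrite('pics/g.png',np.hstack([f(im,x,y),f(a,X,Y)])[:,:,::-1])
```

```text
hole [563.41961864   8.44766385  92.        ]
pin [ 562.74895597 -248.50757215  115.        ] [ 563.083583   -248.71213891   65.        ]
[564.98760951   8.829053    88.92988564]
goal [ 562.91626948 -248.60985553]
[ 0.18881518 -0.10638885 -0.01893781]
21.972391540924285 [ 563.0552587  -248.60942631   79.00658151] [1.03697267 0.04392106 0.19573571] 7.4
22.133310053441424 [ 562.68853723 -248.57331039  199.42238448] [ 0.31635249 -0.04002976 -2.07679517] 8.9583
345 79 154 168
```

View pics/g.png

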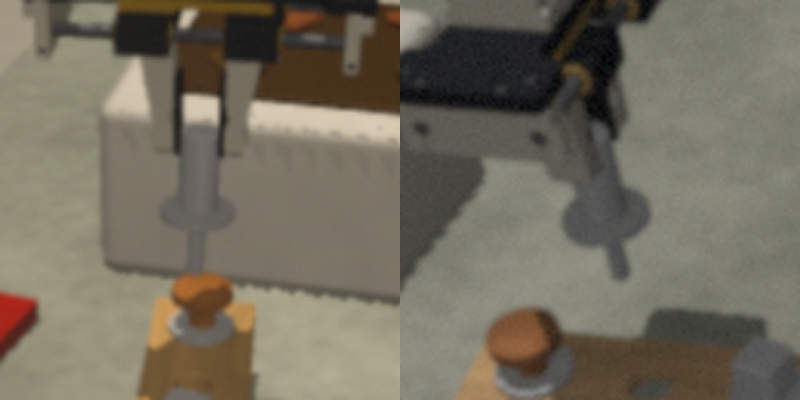

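The pin is held, but it seems to sit lower in the jaws than planned. I'll triangulate the shaft tip from side (343.4,106.1) and scene (160.5,198.4), plus the collar.

Run:
```python
from h import *
print('tip',tri([ray('scene',(160.5,198.4)),ray('side',(343.4,106.1))]))
print('collar',tri([ray('scene',(89+206*.325,108+215*.325)),ray('side',(280+197*.325,19+212*.325))]))
t=bot.read_state()['tcp_pos'];R_=np.array([0,0,1])
for dz in (0,-19,-59,-30,-70):print(dz,proj('scene',[t+R_*dz])[0],proj('side',[t+R_*dz])[0])
```

```text
tip [ 566.40651746 -249.0923357   141.41828219]
collar [ 564.74535071 -248.18777814  181.96057057]
0 [154.066482   168.35303023] [345.25909998  79.24556   ]
-19 [156.5400492  177.66118924] [345.04356518  88.6312885 ]
-59 [161.55099139 196.40722295] [344.60153412 107.69646048]
-30 [157.94425366 182.92910251] [344.92042217  93.96691445]
-70 [162.88381006 201.36898927] [344.48275574 112.77904245]
```

The tip triangulates 58 mm below the TCP (expected 59), so the pin has not slipped and stands upright. The fixed-camera bias of about 3 mm in x is the same for pin and hole. Next I move over the hole and press in steps.

Run:
```python
from h import *
g=np.load('goal.npz');h=g['h'][:2];q=g['q']
bot.line_to([*h,200],180,ori=q)
bot.line_to([*h,150],100)
for z in (140,134,128,122,117,113,111,110,109,108):
    bot.line_to([*h,z],40);s=bot.read_state();f=s['contact_force']
    print(z,s['tcp_pos'].round(1),f.round(1),round(s['width'],2),round(s['t'],2))
    if np.hypot(*f[:2])>15 or f[2]>45 or (z<112 and f[2]>20): break
x,y=proj('side',[[*h,80]])[0].astype(int);X,Y=proj('scene',[[*h,80]])[0].astype(int)
f=lambda i,x,y:cv2.resize(i[y-65:y+65,x-65:x+65],(400,400),interpolation=cv2.INTER_CUBIC)
cv2.imwrite('pics/p.png',np.hstack([f(bot.camera('side'),x,y),f(bot.camera('scene'),X,Y)])[:,:,::-1])
```

```text
140 [564.1   8.6 140.4] [ 0.9 -0.3  2. ] 22.41 11.68
134 [564.8   8.8 135. ] [3.4 0.6 2.6] 22.26 11.98
128 [562.6   8.4 127.5] [ 1.2  0.7 -0.9] 22.1 12.28
122 [562.3   8.2 120.9] [ 0.5 -0.5 -2.2] 22.44 12.58
117 [563.    8.4 116.5] [-0.2 -0.3 -1.4] 22.17 12.86
113 [563.2   8.4 112.7] [ 0.1 -0.5 -1.3] 22.39 13.11
111 [563.5   8.5 111. ] [ 0.3 -0.4 -0.6] 22.48 13.36
110 [563.8   8.4 110.8] [-1.2  0.6  6. ] 22.34 13.61
109 [564.1   8.5 110.6] [-3.2  1.1 10.9] 22.44 13.86
108 [564.2   8.6 110.6] [-5.8  1.9 18.9] 22.71 14.11
```

View pics/p.png

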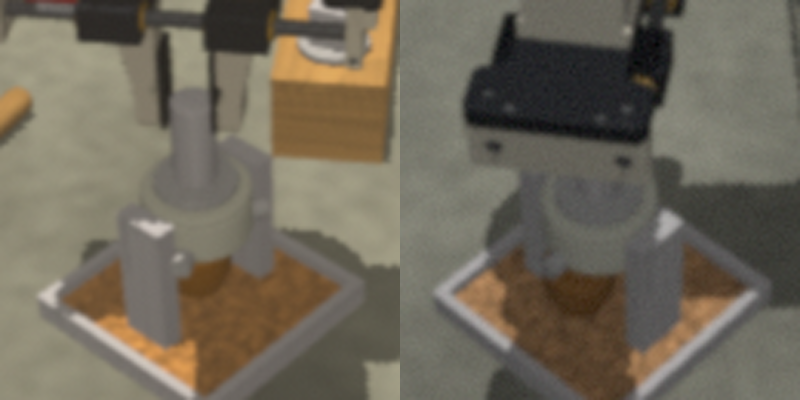

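The collar has contacted at TCP z≈111, as expected. Amber shows below the mould, but I can't tell yet whether the puck has dropped free. I'll unload, release, retreat and look.

Run:
```python
from h import *
g=np.load('goal.npz');h=g['h'][:2]
bot.line_to([*h,110.5],20);bot.pause(.3);print(bot.read_state()['contact_force'])
bot.move_gripper(60);bot.pause(.2);bot.line_to([*h,240],100);bot.line_to([h[0]-60,h[1]-200,300],250);bot.pause(.3)
s=bot.read_state();print(s['t'],s['contact_force'],s['width'])
a,b=bot.camera('side'),bot.camera('scene')
hh=np.array([566,8.6])
for z in (0,10,40,36,56,62,92,97,147):print(z,proj('side',[[*hh,z]])[0],proj('scene',[[*hh,z]])[0])
x,y=proj('side',[[*hh,70]])[0].astype(int);X,Y=proj('scene',[[*hh,70]])[0].astype(int);print(x-50,y-60,X-50,Y-60)
f=lambda i,x,y:cv2.resize(i[y-60:y+60,x-50:x+50],None,fx=4,fy=4,interpolation=cv2.INTER_CUBIC)
cv2.imwrite('pics/r.png',cv2.convertScaleAbs(np.hstack([f(a,x,y),f(b,X,Y)])[:,:,::-1],alpha=1.3))
```

```text
[-0.39683003  0.85392379  5.77230138]
18.5667 [-0.42511746  0.90079719  0.43082526] 60.39744869921686
0 [296.64841968 248.8644593 ] [308.46879225 295.47808544]
10 [296.41398088 244.72137038] [308.35656121 291.76226672]
40 [295.69162673 231.90494561] [308.00912146 280.25765142]
36 [295.78962241 233.64816333] [308.05640242 281.82336455]
56 [295.2943423  224.82308009] [307.81695813 273.89375802]
62 [295.14314375 222.12163761] [307.74361925 271.46482211]
92 [294.36851821 208.22699093] [307.36606674 258.95909703]
97 [294.23633104 205.84670654] [307.3013283  256.81451549]
147 [292.86392517 180.97122489] [306.62360152 234.35932569]
244 158 257 208
```

View pics/r.png

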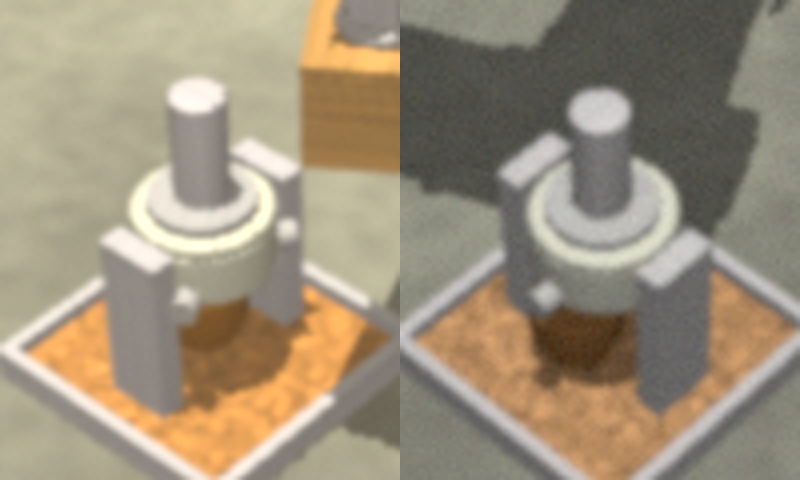

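The pin is seated and released, with its collar flat on the mould in both views. I'll enlarge and brighten the area under the mould to check that the puck dropped.

Run:
```python
from h import *
ims=[]
th=np.linspace(0,2*np.pi,60)
for n,x,y in(('side',270,220),('scene',283,275)):
    im=np.mean([bot.camera(n).astype(float) for _ in range(6)],0)[:,:,::-1]
    c=im[y:y+40,x:x+50]; c=cv2.resize(255*np.clip(c/180,0,1)**.6,None,fx=8,fy=8,interpolation=cv2.INTER_CUBIC).clip(0,255).astype(np.uint8)
    d=c.copy()
    for z,r,col in((10,17,(0,255,0)),(40,19.5,(0,255,0)),(36,17,(255,0,0))):
        p=proj(n,np.c_[566+r*np.cos(th),8.6+r*np.sin(th),0*th+z]);cv2.polylines(d,[((p-[x,y]+.5)*8).astype(int)],True,col,1)
    ims.append(np.vstack([c[:300],d[:300]]))
cv2.imwrite('pics/u.png',np.hstack(ims))
```

```text
(no output)
```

View pics/u.png

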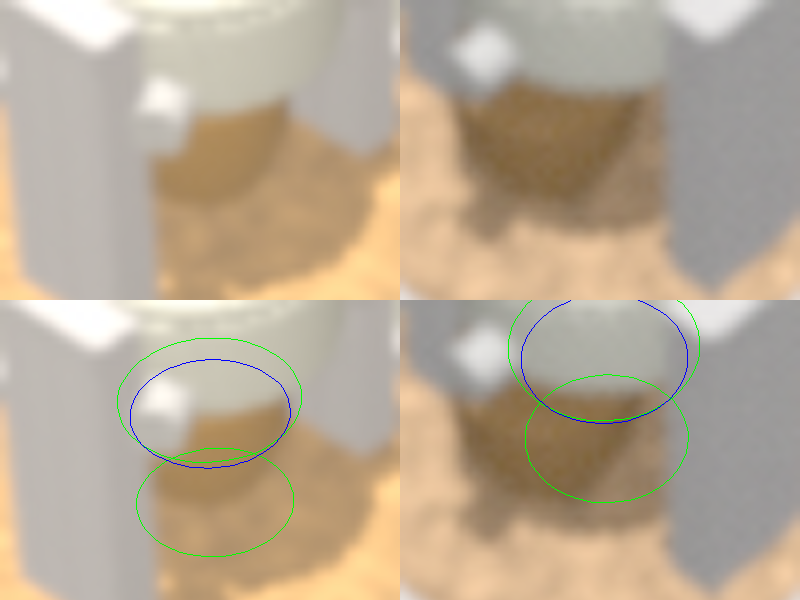

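Run:
```python
from h import *
rs=[ray('side',(295.8,237.7)),ray('scene',(300.8,291.4))]
P=tri(rs);print(P,proj('side',[P]),proj('scene',[P]))
print(onz('side',(295.8,237.7),10),onz('scene',(300.8,291.4),10))
# candidate views from the wrist, tilted low, aimed at the puck
c=np.array(bot.get_calibration('wrist')['T_tool_cam'])
tgt=np.array([563,0,35.])
for az in np.radians([180,210,240,270,300,330]):
  for el in np.radians([25,35]):
   for dist in (260,330):
    for roll in (0,np.pi,np.pi/2,-np.pi/2):
     u=np.array([np.cos(az)*np.cos(el),np.sin(az)*np.cos(el),np.sin(el)]);cam=tgt+dist*u
     x=np.cross([0,0,1],u);x/=np.linalg.norm(x);y=np.cross(u,x)
     T=np.eye(4);T[:3,:3]=np.c_[x,y,u]@R.from_euler('z',roll).as_matrix();T[:3,3]=cam
     W=T@np.linalg.inv(c)
     if W[2,3]<60: continue
     j=bot.solve_ik(W[:3,3],R.from_matrix(W[:3,:3]).as_quat())
     if j is not None: print(np.degrees(az).round(),np.degrees(el).round(),dist,round(roll,2),W[:3,3].round(),np.round(j,2))
```

```text
[571.98540822  -2.87520876  13.8909337 ] [[295.53270424 238.02839642]] [[300.56141542 291.02462457]]
[573.53518167  -7.64207196  10.        ] [569.74653392  -3.47631676  10.        ]
180.0 25.0 260 3.14 [514.  -0.  80.] [-0.18 -0.   -0.76 -1.77 -0.14  0.32]
180.0 25.0 260 1.57 [506. -21.  61.] [-0.94  0.56 -0.87 -1.82 -1.11 -0.28]
180.0 25.0 330 1.57 [442. -21.  91.] [-1.07  0.42 -0.93 -1.66 -1.12 -0.38]
180.0 35.0 260 1.57 [511. -21.  71.] [-0.67  0.23 -0.75 -1.66 -0.79 -0.92]
180.0 35.0 330 1.57 [454. -21. 111.] [-0.68  0.02 -0.79 -1.48 -0.8  -1.16]
210.0 25.0 260 3.14 [521. -25.  80.] [-0.41  0.15 -0.59 -1.27 -0.69  0.35]
210.0 25.0 260 1.57 [524. -47.  61.] [-0.74  0.55 -0.43 -1.32 -1.23 -0.77]
210.0 25.0 260 -1.57 [503. -11.  62.] [-1.01  0.68 -1.   -1.97 -1.19 -2.9 ]
210.0 25.0 330 0 [451. -64.  73.] [-1.13  0.82 -0.68 -1.48 -1.42 -1.65]
210.0 25.0 330 3.14 [466. -56. 110.] [-0.53  0.04 -0.63 -1.16 -0.79  0.29]
210.0 25.0 330 1.57 [469. -78.  91.] [-0.85  0.48 -0.45 -1.23 -1.31 -0.8 ]
210.0 35.0 260 3.14 [529. -20.  88.] [-0.06  0.07 -0.59 -0.86 -0.48 -0.29]
210.0 35.0 260 1.57
[... 3894 characters left out ...]
  0.75 -0.43 -2.11  1.  ]
330.0 25.0 330 1.57 [678. -43.  91.] [ 0.05  1.27  1.19 -0.46 -2.58 -0.64]
330.0 25.0 330 -1.57 [657. -78.  92.] [-0.23  1.09  0.88 -0.76 -2.28  2.44]
330.0 35.0 260 3.14 [598. -20.  88.] [ 0.04  0.74  0.35 -0.35 -1.76  1.04]
330.0 35.0 260 1.57 [618.  -8.  71.] [ 0.12  1.04  0.69 -0.31 -2.16 -0.54]
330.0 35.0 260 -1.57 [597. -44.  72.] [-0.17  0.9   0.5  -0.62 -1.96  2.64]
330.0 35.0 330 0 [668. -61.  95.] [-0.11  1.24  1.15 -0.77 -2.56 -2.39]
330.0 35.0 330 3.14 [647. -48. 128.] [ 0.01  0.8   0.55 -0.34 -1.91  1.02]
330.0 35.0 330 1.57 [668. -37. 111.] [ 0.09  1.11  0.95 -0.32 -2.35 -0.57]
330.0 35.0 330 -1.57 [647. -72. 112.] [-0.2   0.94  0.71 -0.65 -2.11  2.56]
```

The puck's foot triangulates to z≈14 mm, with 0.4 px residuals. A puck still held in the mould would have its foot at 32 mm or more, so it is on the cork, about 12 mm off centre inside the tray. Handing in.

Run:
```python
from plant import bot
s=bot.read_state();print(s['t'],s['contact_force']);bot.close_job()
```

```text
19.2667 [ 0.41997007 -0.32685106 -0.08944951]
the job is handed in; nothing more can be done
```

I took the long pin from the rack's middle hole, put it through the round mould's access hole and pressed until the collar met the mould. Then I let go, moved the arm clear and handed the job in at 19.3 s.

- **Pin:** It had not slipped in the jaws before pressing. The collar met the mould with the TCP at about z = 111 mm, as expected, and the force rose to 19 N there. After release, both fixed cameras show the pin upright with its collar flat on the mould, and the gripper is clear of it.
- **Puck:** Its foot measured about 14 mm up (±a few mm), where resting on the cork would read 10 mm and still stuck would read 32 mm or more. I judged that it dropped into the tray, about 12 mm off centre. The lighting there was dim and a post partly hid it, so this is the least certain check.
- **Disagreements:** Force readings at the stops while pressing were only about 3 N, below the stated 8–20 N, possibly because I read them only when the arm had paused. The fixed cameras and the wrist camera differed by about 3 mm in x, equally for pin and hole, so the offset did not affect the fit.

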